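# Close the quick clamp on a slim whetstone

## Robot

A 6-joint arm with a two-finger parallel gripper is mounted at the origin on a cart in front of the work surface, level with it; the furniture and walls round the work are solid. World frame = base frame: x ahead of the robot, y to its left, z up, the work surface at z = 0. Lengths are in m, angles in rad, forces in N, time in s.
With the tool pointing down it reaches from about 0.3 to 0.775 m from the base axis. Payload 14.6 kg.
Tool frame: the origin (TCP) lies at the very end of the fingers, on their centre line; the grasp point (between the pads) lies 19 mm behind it; y points along the fingers, z is the direction in which the jaws open and shut, and the axes are right-handed (so a half turn about y gives the same grasp; the last joint's range is limited). The gripper opens to 94 mm and grips with 3 to 60 N. Pads are 16 mm wide; open, the fingers measure 119 mm over their backs; the gripper's body (75 mm by 177 mm) begins 78 mm behind the grasp point.
Start: joints at [1.221, 0.3, 1.521, -0, 1.321, -0.067], TCP at [0.153, 0.528, 0.205] pointing down, gripper open.
Joint ranges: [-3.03, 3.03], [-0.79, 2.21], [0.23, 2.52], [-1.04, 4.18], [0, 3.07], [-2.55, 2.55]. Speed limits (rad/s): [2.22, 2.22, 2.57, 3.14, 3.14, 3.14].

## Interface

Orientations are given as [roll, pitch, yaw] about the fixed x, y, z axes, in that order (R = Rz(yaw) Ry(pitch) Rx(roll)).
In Python, from station import get_obs, camera, hand_in, masks_of gives the robot as it stands.
- The arm moves only by the shell command python3 -m jog 'ROWS' [FORCE]. ROWS is text: rows parted by semicolons, each of 7 numbers parted by spaces: the shift along the world's x, y, z in mm, then the turn, a rotation vector about the world's x, y, z in degrees, then the closure, from 0 (fully open) to 1 (shut). A call has 1 to 10 rows; each row is the pose to reach, as a shift and turn from the pose measured when the call began; what a row does not reach only later rows make up. A row lasts 1/12 s, in which the tool goes at most 41.7 mm and 7.16 degrees, less where a joint would pass 70% of its speed; a pose out of reach is approached as far as the arm can. A call with a gripper value outside its range is refused whole. The fingers move at their own pace and stop on an object; FORCE is the grip in N (left out, the last holds). Time passes only in rows, so rows that repeat a pose let the fingers close. It gives the time, the measured TCP pose, the force and the opening at its end, in the units of the state.
- get_obs(): the state, without advancing time (a new reading comes with each control period).
- camera(name): name is "scene" or "top" or "wrist"; returns a dict with "img" (384x512x3 uint8, red, green, blue), "range_z" (384x512 float32, m along the optical axis (not along the pixel's ray), 0 where there is no reading), "fx", "fy", "cx", "cy" (pixels), "k1" (the pictures are not rectified: a ray, as slopes to the right and down, at radius r is drawn at 1 + k1 r^2 times it, then the intrinsics apply), "rvec" (rotation vector, rad) and "tvec" (3), from world to camera coordinates, as OpenCV has them. Camera axes: x right, y down, z forward; pixel columns grow to the right and rows downward; lengths in m; the calibration is good to about 2 mm. A picture is of the moment at which its call begins.
- hand_in(): hands the job in, once; it reports no verdict.
Trained networks look in the newest picture that a camera, given by its name, has taken for a name from the list of things; names that differ only in an ending like _2 or _b are one class to them, and where a whole thing is asked for, a point or a joint stands for the part that bears it (a point fixed in the world has none). Each returns a list of dicts, best first, with "conf" (0 to 1); they miss things now and then, are a little off and sometimes report something else, mostly with a low value. They report only what shows in the picture. A call takes as long as a camera call.
- masks_of(thing, camera): "mask" (384x512 bool, what is visible of it) and "extent" ([left, top, right, bottom] in pixels, round what is visible of it).
The state is a dict: "time_s": time; "qpos": joint angles; "joint_vel": joint speeds; "tau": joint torques, N m; "ee_pos": TCP position; "eef_rot": TCP orientation; "force": force on the tool from outside, world axes, zero at the start; "moment": the same for the moment, N m; "grip_width": finger opening in m.
Only numpy, scipy, OpenCV 4.12 (cv2) and the standard library are available. Lean on these libraries where they do the work, as an engineer would, in place of code of your own. Each camera call takes 0.05 s, during which the arm holds its last target.

## Task

Close the stone clamp on the slim whetstone lying in it: with the fingertips press the round release button on top of the sliding jaw, and while holding it down slide the jaw all the way to the stop collars, so that it pushes the stone home to the fixed jaw. Then let the button spring back up so the jaw is locked. Never force the jaw along while the button is up, do not pick anything up, and leave the things around the clamp where they are.

Things in the scene. Friction and masses are not known exactly. Their poses are not given: they have to be found in the camera images.
- stone_clamp: The stone clamp, fixed to the bench: wooden board 104 (x) x 372 (y) x 16 mm, two steel rods along y. Origin on the bench under the board, which spans y = -180 to +192 mm. Fixed aluminium jaw 50 mm high at the -y end, rod support 46 mm high at the +y end. The jaw carriage between them slides along the clamp's -y axis to close; its end stop is a pair of dark collars, 18 mm across, on the rods.
- jaw_slide (a joint): Travel of the jaw carriage along the clamp's -y axis, m: 0 = fully open, 0.100 = against the stop collars (jaws then 152 mm apart). Starts between 0 and 0.04. With the button up a friction brake locks it (it takes 40 N or more to force it); with the button down 1.2 N slides it, plus 1 to 2 N for the stone. It stays where it is left.
- release_button (a joint): How far the release button is pressed, m: 0 = up (locked), 0.006 = fully down. A spring returns it: 6 N starts it moving, about 8.5 N holds it fully down. The brake is off from about 1 mm on; press it at least 3 mm to be sure.
- button_top (a point): Middle of the top of the release button, a black round mushroom cap 24 mm across on the jaw carriage (it moves with it): 63.5 mm above the bench when up, 57.5 mm fully down. The carriage's top face (84 x 52 mm) is 52 mm above the bench. Towards the closing side (-y of the clamp) the steel jaw plate stands beside it: 88 mm wide, top 70 mm above the bench, near face 28 mm from the button's centre.
- moving_jaw (a point): Middle of the pushing face of the sliding jaw plate, 30 mm above the bench; it looks to the clamp's -y; the button's centre lies 36 mm behind it.
- fixed_jaw (a point): Middle of the fixed jaw's face, 30 mm above the bench; it looks to the clamp's +y.
- slim_stone_mid (a point): Centre of the slim whetstone, a loose bar 26 x 150 x 14 mm lying lengthwise (its y along the clamp's y) on the board between the rods and between the jaws; centre 23 mm above the bench. It starts 10 to 50 mm short of the fixed jaw and clear of the sliding jaw.
- cup: Bystander: enamel cup, 98 x 76 x 76 mm with handle, in front of the clamp. Origin under its centre. Leave alone.
- blank: Bystander: wooden handle blank, 25 x 132 x 25 mm, lying in front of the clamp. Origin under its centre. Leave alone.
- oil_can: Bystander: round tin, 53 mm across and 75 mm high, behind the clamp. Origin under its centre. Leave alone.
- driver: Bystander: screwdriver 28 x 202 x 31 mm, lying behind the clamp. Origin under its centre. Leave alone.
- ferrule: Bystander: dark ring-shaped ferrule, 26 mm across and 22 mm high, in front of the clamp. Origin under its centre. Leave alone.
- slim_stone: The same whetstone; origin in the middle of its underside.

How it is judged:
On the way, in this order (a step that is already met when the one before it is completed fails the run):
1. the release button is held down before the jaw has been slid (value of joint release_button above 0.002 m and value of joint jaw_slide below 0.06 m), for 0.05 s.
2. the jaw reaches the stop collars with the button still held down (value of joint release_button above 0.001 m and value of joint jaw_slide above 0.096 m), for 0.05 s.
At the end, for the whole second after the job is handed in: The jaw is within 4 mm of its end stop, the button is up again (within 1.2 mm), and the stone lies at rest on the board between the jaws, its centre 68 to 82 mm from the fixed jaw's face (75 mm when it touches) (value of joint jaw_slide above 0.096 m and value of joint release_button below 0.0012 m and velocity of joint jaw_slide below 0.005 m/s and y of slim_stone_mid in the frame of fixed_jaw between 0.068 and 0.082 m and z of slim_stone_mid in the frame of fixed_jaw below 0 m and linear speed of slim_stone below 0.02 m/s).
It fails at once if the jaw is forced along while the button is up (velocity of joint jaw_slide above 0.03 m/s and value of joint release_button below 0.0004 m).
It fails at once if the stone is lifted (more than 12 mm) (height (world z) of slim_stone_mid above 0.035 m).
It fails at once if a thing beside the clamp is moved more than 20 mm (distance of any of cup, blank, oil_can, driver, ferrule from where it was at the start of the episode above 0.02 m).
It also fails if it takes over 32 s, if anything falls off the work surface, if the arm or the gripper's body presses on something with over 40 N, if the wrist force passes 120 N, or if a joint passes its speed limit or range.

## Working session

There is one attempt and no reset: what is moved stays moved. The work goes in short steps, Python scripts to look and compute and a shell command to move; the robot and the scene stay as the last step left them, time stands still between calls to the robot, and variables do not carry over. Pictures are saved under pics/ and viewed, and the job is handed in when it is done.

```bash
mkdir -p pics; cat > h.py <<'E'
import numpy as np,cv2
from station import get_obs,camera,masks_of
def world(c,m=None):
    h,w=c["range_z"].shape
    u,v=np.meshgrid(np.arange(w),np.arange(h))
    K=np.array([[c["fx"],0,c["cx"]],[0,c["fy"],c["cy"]],[0,0,1.]])
    p=np.stack([u,v],-1).reshape(-1,1,2).astype(float)
    n=cv2.undistortPoints(p,K,np.array([c["k1"],0,0,0.])).reshape(h,w,2)
    z=c["range_z"]; P=np.dstack([n[...,0]*z,n[...,1]*z,z])
    R=cv2.Rodrigues(np.array(c["rvec"]))[0]
    W=(P-np.array(c["tvec"]).reshape(3))@R
    W[z==0]=np.nan
    return W
E
python3 - <<'E'
from h import *
o=get_obs();print(o)
for n in["scene","top","wrist"]:
    c=camera(n);cv2.imwrite(f"pics/{n}0.png",c["img"][:,:,::-1]);W=world(c)
    for t in["button_top","moving_jaw","stone_clamp","slim_stone","cup","blank","oil_can","driver","ferrule"]:
        for r in masks_of(t,n)[:1]:
            p=W[r["mask"]];p=p[~np.isnan(p[:,0])]
            print(n,t,round(r["conf"],2),r["extent"],np.round(np.median(p,0),3) if len(p) else None,np.round(np.percentile(p,2,axis=0),3),np.round(np.percentile(p,98,axis=0),3))
E
```

```text
{'time_s': 0.0, 'qpos': array([ 1.22140944e+00,  3.00466711e-01,  1.52162706e+00, -3.04036772e-05,
        1.32071214e+00, -6.66028612e-02]), 'joint_vel': array([-0.00292599, -0.00053168, -0.00066235,  0.00061806, -0.00098447,
        0.00050691]), 'tau': array([-1.01110843e-03, -5.31799793e+01, -3.52731085e+01,  7.06894859e-02,
        2.43659673e-02, -1.68386773e-04]), 'ee_pos': array([0.15338039, 0.52788224, 0.20486929]), 'eef_rot': array([-1.57200886e+00,  5.13637103e-05, -2.82776511e-01]), 'force': array([ 0.17741922, -0.00697541,  0.18978277]), 'moment': array([-0.00819932, -0.00465691,  0.03857682]), 'grip_width': 0.09371967041307963}
scene button_top 0.58 [222.1, 169.8, 229.1, 176.8] [ 0.525 -0.025  0.063] [ 0.516 -0.034  0.059] [ 0.535 -0.016  0.066]
scene moving_jaw 0.64 [206.9, 160.6, 252.6, 211.0] [ 0.516 -0.036  0.052] [ 0.475 -0.071  0.019] [0.566 0.007 0.071]
scene stone_clamp 0.82 [186.4, 145.6, 346.2, 292.4] [ 0.479 -0.127  0.019] [ 0.384 -0.296  0.008] [0.571 0.043 0.068]
scene slim_stone 0.7 [247.2, 202.8, 309.3, 259.0] [ 0.463 -0.172  0.029] [ 0.433 -0.235  0.016]
[... 816 characters left out ...]
0.58  0.041 0.068]
top slim_stone 0.6 [254.9, 193.8, 313.3, 215.8] [ 0.465 -0.168  0.029] [ 0.434 -0.234  0.017] [ 0.497 -0.098  0.032]
top cup 0.55 [274.7, 240.6, 306.5, 269.7] [ 0.346 -0.171  0.006] [ 0.311 -0.2    0.001] [ 0.378 -0.134  0.076]
top blank 0.85 [200.1, 220.2, 251.3, 244.2] [ 0.422 -0.018  0.023] [ 0.389 -0.072  0.001] [0.457 0.038 0.027]
top oil_can 0.79 [224.0, 133.4, 242.8, 161.9] [ 0.625 -0.061  0.071] [ 0.607 -0.084  0.   ] [ 0.659 -0.037  0.076]
top driver 0.83 [258.3, 159.5, 328.8, 192.3] [ 0.529 -0.242  0.021] [ 0.499 -0.29   0.001] [ 0.595 -0.132  0.027]
top ferrule 0.64 [314.0, 247.5, 323.6, 257.2] [ 0.347 -0.247  0.021] [ 0.336 -0.253 -0.001] [ 0.354 -0.229  0.024]
```

```bash
python3 - <<'E'
from h import *
for n,(a,b,d,e) in {"scene":(150,130,360,310),"top":(170,120,350,280)}.items():
    c=cv2.imread(f"pics/{n}0.png")[b:e,a:d];cv2.imwrite(f"pics/{n}0z.png",cv2.resize(c,None,fx=3.3,fy=3.3,interpolation=2))
c=camera("top");W=world(c)
for t in["stone_clamp","slim_stone","button_top"]:
    r=masks_of(t,"top")[0]; p=W[r["mask"]];p=p[~np.isnan(p[:,0])]
    lo,hi={"stone_clamp":(.012,.02),"slim_stone":(.026,.034),"button_top":(.058,.07)}[t]
    q=p[(p[:,2]>lo)&(p[:,2]<hi)]
    rect=cv2.minAreaRect((q[:,:2]*1000).astype(np.float32));print(t,len(q),rect,np.round(q.mean(0),4), np.percentile(p[:,2],95))
r=masks_of("moving_jaw","top")[0];p=W[r["mask"]];q=p[p[:,2]>.0675];print(np.round(q,3)[::3],cv2.minAreaRect((q[:,:2]*1000).astype(np.float32)))
E
```

```text
stone_clamp 2568 ((485.3847961425781, -126.35723876953125), (365.97686767578125, 103.99595642089844), 68.17420196533203) [ 0.478  -0.1303  0.016 ] 0.054972266086061525
slim_stone 590 ((464.88037109375, -164.84347534179688), (149.6209716796875, 30.23259735107422), 70.1250228881836) [ 0.4658 -0.166   0.0292] 0.03189369514913308Traceback (most recent call last):
  File "<stdin>", line 6, in <module>
IndexError: list index out of range
```

View pics/scene0z.png

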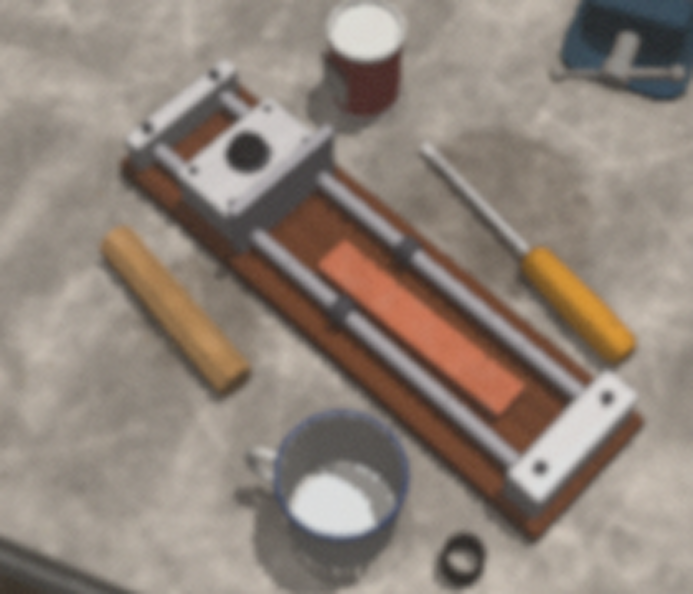

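View pics/top0z.png

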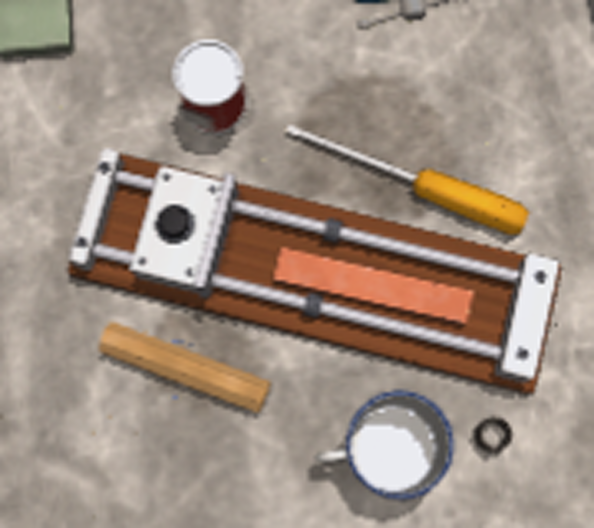

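The pictures show the carriage at the far-left end with its black button at about (172,222) in the top crop. The collars are at (333,230) and (313,303), the stone lies between the rods, and the fixed jaw is at the right. The oil_can detection in the scene camera was actually the button. Next I'll refine the axis and the remaining travel.

```bash
python3 - <<'E'
from h import *
for cam in("top","scene"):
    c=camera(cam);W=world(c)
    R=[r for r in masks_of("stone_clamp",cam)];m=R[0]["mask"].copy()
    p=W.reshape(-1,3);p=p[~np.isnan(p[:,0])]
    pm=W[m];pm=pm[~np.isnan(pm[:,0])]
    q=pm[(pm[:,2]>.012)&(pm[:,2]<.02)]
    rect=cv2.minAreaRect((q[:,:2]*1000).astype(np.float32));print(cam,rect)
    # jaw/support tops: everything in area
    a=np.radians(68.8);d=np.array([np.cos(a),np.sin(a)]);n=np.array([d[1],-d[0]])
    ctr=np.array([.4855,-.1265])
    s=(p[:,:2]-ctr)@d+.006;t=(p[:,:2]-ctr)@n
    k=(abs(t)<.05)&(abs(s)<.2)
    for nm,(lo,hi,f) in {"fixed":(.0465,.054,lambda s:s<-.1),"support":(.043,.050,lambda s:s>.15),"plate":(.067,.073,lambda s:s>-.1),"button":(.0595,.0655,lambda s:s>0),"carr":(.0495,.0545,lambda s:s>0)}.items():
        g=k&(p[:,2]>lo)&(p[:,2]<hi)&f(s)
        if g.sum()<5: print(nm,g.sum());continue
        sl=np.polyfit(t[g],s[g],1)[0]
        print(nm,g.sum(),"s",np.round(np.percentile(s[g],[2,50,98]),4),"t",np.round(np.percentile(t[g],[2,50,98]),4),"slope deg",np.degrees(sl).round(2),"xyz",np.round(np.median(p[g],0),4))
    g=k&(p[:,2]>.026)&(p[:,2]<.06)&(abs(abs(t)-.03)<.012)&(s<.06)&(s>-.13)
    for sg in(1,-1):
        h=g&(np.sign(t)==sg); pf=np.polyfit(s[h],t[h],1);print("rod",sg,h.sum(),np.degrees(pf[0]).round(2),pf[1].round(4))
E
```

```text
top ((486.5724792480469, -124.63471984863281), (370.6137390136719, 104.56237030029297), 68.3746566772461)
fixed 382 s [-0.1683 -0.1557 -0.1434] t [-0.0453 -0.0035  0.0421] slope deg -0.45 xyz [ 0.4237 -0.2762  0.0498]
support 184 s [0.1734 0.1798 0.1868] t [-0.041   0.0007  0.0454] slope deg -0.54 xyz [0.5494 0.0354 0.0458]
plate 115 s [0.0813 0.0854 0.0891] t [-0.0417  0.0029  0.0419] slope deg -0.3 xyz [ 0.5169 -0.0532  0.0699]
button 81 s [0.0815 0.1155 0.1282] t [-0.0378 -0.0002  0.0316] slope deg 15.26 xyz [ 0.5251 -0.0247  0.0631]
carr 501 s [0.083  0.1137 0.1412] t [-0.0393 -0.0002  0.0407] slope deg 2.16 xyz [ 0.5228 -0.026   0.052 ]
rod 1 316 0.29 0.0294
rod -1 321 0.36 -0.0303
scene ((486.7367858886719, -124.3134765625), (370.67169189453125, 104.9189224243164), 68.33174133300781)
fixed 593 s [-0.1676 -0.1558 -0.1434] t [-0.0451 -0.0038  0.0425] slope deg -0.38 xyz [ 0.4242 -0.2761  0.0499]
support 212 s [0.1744 0.1805 0.188 ] t [-0.0419  0.0016  0.0449] slope deg -0.14 xyz [0.5505 0.036  0.0457]
plate 146 s [0.0807 0.0844 0.0891] t [-0.042  -0.002   0.0422] slope deg -0.46 xyz [ 0.512  -0.0524  0.0699]
button 128 s [0.0807 0.1086 0.1257] t [-0.0423 -0.      0.0377] slope deg 5.99 xyz [ 0.5234 -0.0309  0.0632]
carr 557 s [0.0812 0.1164 0.1396] t [-0.0402 -0.0066  0.0407] slope deg 0.39 xyz [ 0.5202 -0.0228  0.0522]
rod 1 450 0.31 0.0294
rod -1 471 0.29 -0.0305
```

```bash
python3 -m jog '40 -61 0 0 0 -1 1; 75 -115 0 0 0 -3 1; 112 -171 0 0 0 -5 1; 150 -230 0 0 0 -5.3 1; 184 -281 0 0 0 -5.3 1; 184 -281 0 0 0 -5.3 1; 184 -281 0 0 0 -5.3 1; 184 -281 0 0 0 -5.3 1; 184 -281 0 0 0 -5.3 1; 184 -281 0 0 0 -5.3 1' 20
```

```text
time_s: 2.73
ee_pos: [0.3385, 0.2457, 0.2056]
eef_rot: [-1.57, -0.0, -0.379]
force: [-0.3, 0.5, -0.2]
grip_width: 0.0306
```

```bash
python3 -m jog '183 -281 -20 0 0 0.2 1; 183 -281 -20 0 0 0.2 1; 183 -281 -20 0 0 0.2 1; 183 -281 -20 0 0 0.2 1; 183 -281 -20 0 0 0.2 1; 183 -281 -20 0 0 0.2 1; 183 -281 -20 0 0 0.2 1; 183 -281 -20 0 0 0.2 1; 183 -281 -90 0 0 0.2 1; 183 -281 -115 0 0 0.2 1'
python3 - <<'E'
from h import *
print(get_obs()["ee_pos"])
for n in("scene","wrist"):
    c=camera(n);cv2.imwrite(f"pics/{n}1.png",c["img"][:,:,::-1])
    if n=="scene": cv2.imwrite("pics/scene1z.png",cv2.resize(c["img"][130:310,150:360,::-1],None,fx=3.3,fy=3.3,interpolation=2))
E
```

```text
time_s: 3.57
ee_pos: [0.5231, -0.0354, 0.1025]
eef_rot: [-1.569, -0.004, -0.377]
force: [1.8, 0.1, -1.1]
grip_width: 0.0006
[ 0.52312871 -0.03537907  0.10249778]
```

View pics/scene1z.png

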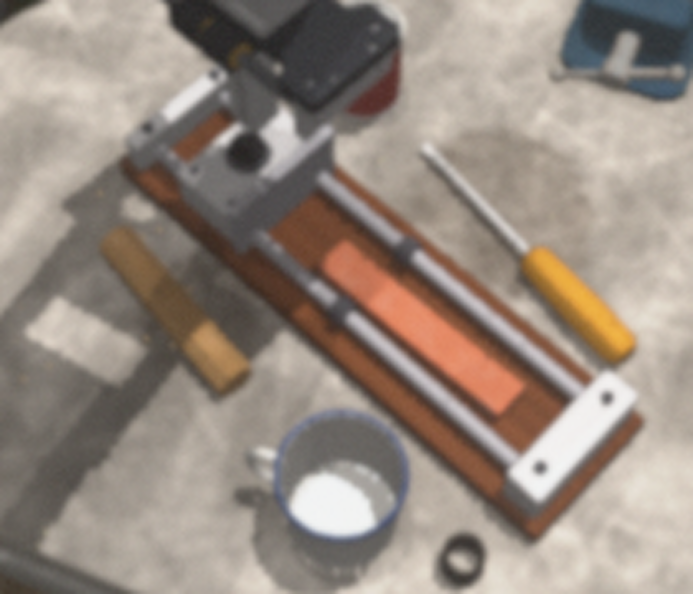

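View pics/wrist1.png

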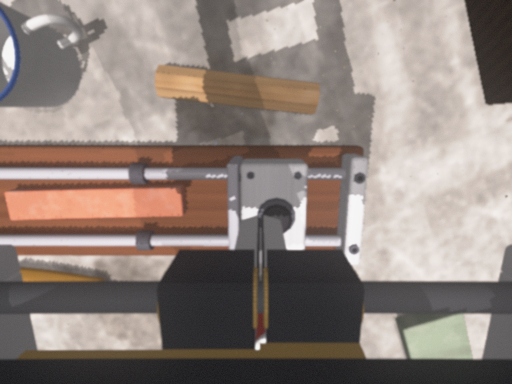

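The scene view shows the fingertips just above the button. In the wrist view the finger centre line is at about column 265 and the button at about 277, so the tips sit slightly to the jaw-plate side, as planned. Next is the press.

```bash
python3 -m jog '-2 0 -20 0 0 0 1; -2 0 -34 0 0 0 1; -2 0 -37 0 0 0 1; -2 0 -39 0 0 0 1; -2 0 -41 0 0 0 1; -2 0 -43 0 0 0 1; -2 0 -44 0 0 0 1; -2 0 -44 0 0 0 1'
python3 - <<'E'
from h import *
o=get_obs();print(o["ee_pos"],o["force"],o["moment"])
E
```

```text
time_s: 4.33
ee_pos: [0.5174, -0.0324, 0.0568]
eef_rot: [-1.572, 0.008, -0.374]
force: [-10.0, 3.3, 17.6]
grip_width: 0.0004
[ 0.51735052 -0.03239693  0.05682691] [-9.96458364  3.29562874 17.61104083] [0.64726023 1.80635103 0.11208328]
```

```bash
python3 -m jog '0 0 1 0 0 0 1; 0 0 1 0 0 0 1; 0 0 1 0 0 0 1'
python3 - <<'E'
from h import *
o=get_obs();print(o["ee_pos"],o["force"],o["moment"])
E
```

```text
time_s: 4.58
ee_pos: [0.5189, -0.0314, 0.0613]
eef_rot: [-1.571, 0.004, -0.373]
force: [-0.9, 1.8, 6.2]
grip_width: 0.0001
[ 0.5188742  -0.03142378  0.06128259] [-0.93665355  1.81835567  6.192777  ] [ 0.18634977  0.26598866 -0.00390359]
```

```bash
python3 -m jog '1 -1 -2 0 0 0 1; 1 -1 -3 0 0 0 1; 1 -1 -3 0 0 0 1; 1 -1 -3 0 0 0 1'
python3 - <<'E'
from h import *
for i in range(3):
  o=get_obs();print(o["ee_pos"],o["force"]);camera("scene")
E
```

```text
time_s: 4.92
ee_pos: [0.5212, -0.0315, 0.0614]
eef_rot: [-1.57, 0.001, -0.371]
force: [-2.2, 0.5, 6.7]
grip_width: 0.0005
[ 0.52118512 -0.03148237  0.06144344] [-2.17907384  0.53609941  6.65806583]
[ 0.52117439 -0.03148748  0.0614529 ] [-2.25841796  0.1288409   6.48174598]
[ 0.52115927 -0.03149857  0.06144714] [-2.81002821  0.3418947   6.47082938]
```

```bash
python3 -m jog '0 -1 -2 0 0 0 1; 0 -1 -4 0 0 0 1; 0 -1 -5 0 0 0 1; 0 -1 -5 0 0 0 1; 0 -1 -5 0 0 0 1'
python3 - <<'E'
from h import *
for i in range(2):
  o=get_obs();print(o["ee_pos"],o["force"]);c=camera("scene")
cv2.imwrite("pics/scene2z.png",cv2.resize(c["img"][130:310,150:360,::-1],None,fx=3.3,fy=3.3,interpolation=2))
E
```

```text
time_s: 5.48
ee_pos: [0.5226, -0.0316, 0.0597]
eef_rot: [-1.569, -0.002, -0.37]
force: [-3.4, -0.3, 6.6]
grip_width: 0.0005
[ 0.52255118 -0.03159943  0.05970265] [-3.37926335 -0.26229933  6.63951738]
[ 0.52252763 -0.0316265   0.05969239] [-3.04262133  0.20670167  7.43789299]
```

View pics/scene2z.png

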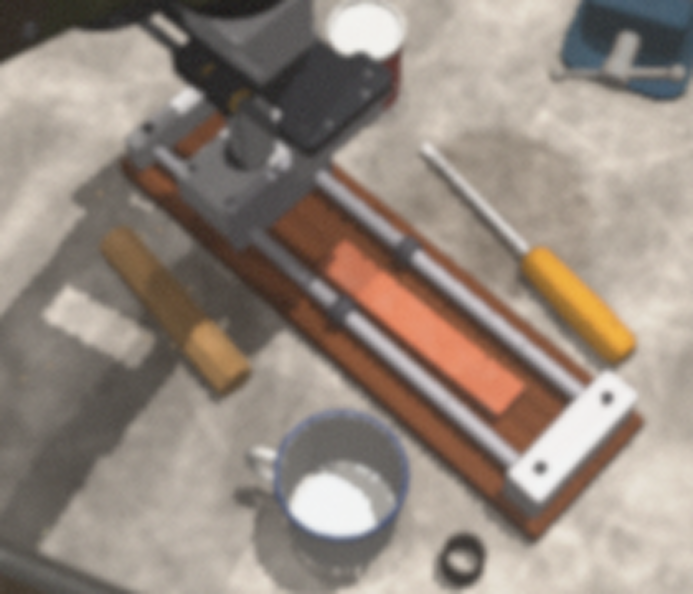

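The tips are on the button and it is about 3.8 mm down, with the surroundings unchanged. Now I'll press deeper and start sliding.

```bash
python3 -m jog '-1 0 -4 0 0 0 1; -1 0 -6 0 0 0 1; -2 -3 -6 0 0 0 1; -3 -6 -6 0 0 0 1; -5 -10 -6 0 0 0 1; -6 -14 -6 0 0 0 1; -8 -18 -6 0 0 0 1; -9 -22 -6 0 0 0 1; -11 -26 -6 0 0 0 1; -11 -26 -6 0 0 0 1'
python3 - <<'E'
from h import *
for i in range(2):
  o=get_obs();print(o["ee_pos"],o["force"]);c=camera("scene")
cv2.imwrite("pics/scene3z.png",cv2.resize(c["img"][130:310,150:360,::-1],None,fx=3.3,fy=3.3,interpolation=2))
E
```

```text
time_s: 6.42
ee_pos: [0.5126, -0.0571, 0.0572]
eef_rot: [-1.568, -0.005, -0.369]
force: [-6.4, 1.2, 12.8]
grip_width: 0.0004
[ 0.51262156 -0.05709975  0.05723309] [-6.40019532  1.18932301 12.83743096]
[ 0.51272768 -0.05696546  0.05727608] [-6.32759717  1.09877292 11.9066802 ]
```

View pics/scene3z.png

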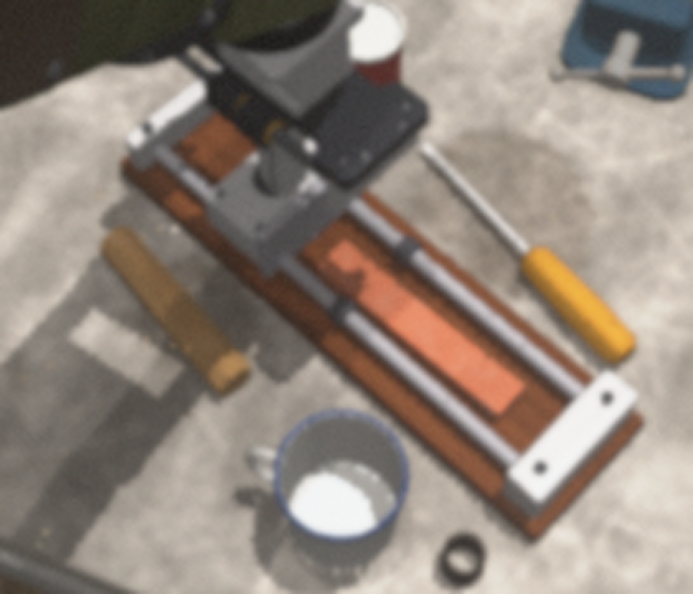

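The carriage is sliding with the fingers, the button is fully down and the stone hasn't been touched yet. I'll continue.

```bash
python3 -m jog '-3 -4 -3 0 0 0 1; -4 -8 -3 0 0 0 1; -6 -12 -3 0 0 0 1; -8 -16 -3 0 0 0 1; -9 -20 -3 0 0 0 1; -11 -24 -3 0 0 0 1; -12 -28 -3 0 0 0 1; -14 -32 -3 0 0 0 1; -14 -32 -3 0 0 0 1'
python3 - <<'E'
from h import *
for i in range(2):
  o=get_obs();print(o["ee_pos"],o["force"]);c=camera("scene")
cv2.imwrite("pics/scene4z.png",cv2.resize(c["img"][130:310,150:360,::-1],None,fx=3.3,fy=3.3,interpolation=2))
E
```

```text
time_s: 7.27
ee_pos: [0.5, -0.0886, 0.0575]
eef_rot: [-1.568, -0.008, -0.368]
force: [-3.9, 0.4, 9.3]
grip_width: 0.0002
[ 0.5000318  -0.08857179  0.05747901] [-3.94290172  0.39584748  9.30817442]
[ 0.50007973 -0.08845654  0.05749506] [-3.28990224  0.32930058  7.47176521]
```

View pics/scene4z.png

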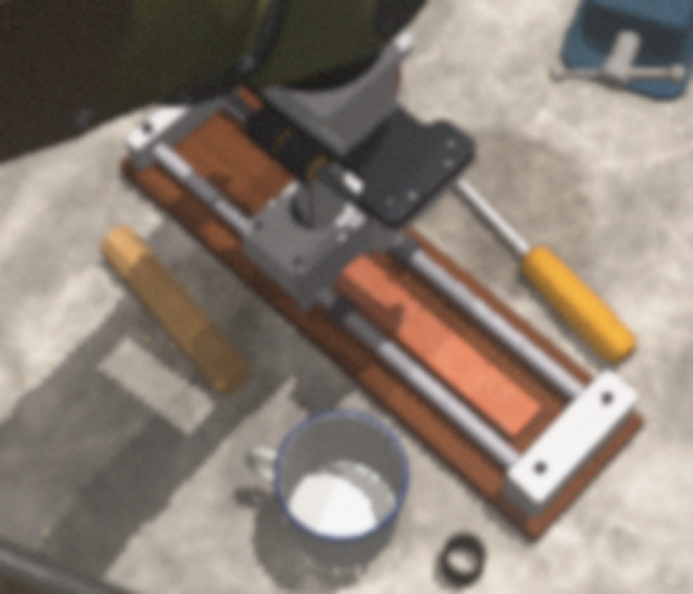

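The carriage is now pushing the stone, with about 11 mm left to the collars. This is the last stretch.

```bash
python3 -m jog '-2 -3 -4 0 0 0 1; -4 -6 -4 0 0 0 1; -5 -9 -4 0 0 0 1; -6 -12 -4 0 0 0 1; -7 -14 -4 0 0 0 1; -8 -16 -4 0 0 0 1; -8 -16 -4 0 0 0 1'
python3 - <<'E'
from h import *
for i in range(2):
  o=get_obs();print(o["ee_pos"],o["force"]);c=camera("scene")
W=world(c);p=W.reshape(-1,3);p=p[~np.isnan(p[:,0])]
a=np.radians(68.5);d=np.array([np.cos(a),np.sin(a)]);n=np.array([d[1],-d[0]])
s=(p[:,:2]-[.4865,-.1245])@d;t=(p[:,:2]-[.4865,-.1245])@n
for lo,hi,f in((.0465,.0535,s<-.13),(.067,.073,(s>-.1)&(s<.05)),(.026,.034,(abs(t)<.01)&(s<0))):
    g=(abs(t)<.045)&(p[:,2]>lo)&(p[:,2]<hi)&f;print(g.sum(),np.round(np.percentile(s[g],[2,50,98]),4) if g.sum() else '')
cv2.imwrite("pics/scene5z.png",cv2.resize(c["img"][130:310,150:360,::-1],None,fx=3.3,fy=3.3,interpolation=2))
E
```

```text
time_s: 7.95
ee_pos: [0.4941, -0.1042, 0.057]
eef_rot: [-1.568, -0.013, -0.367]
force: [0.1, -1.1, 9.0]
grip_width: 0.0003
[ 0.49408487 -0.10420231  0.05700444] [ 0.12489567 -1.14385403  8.9614489 ]
[ 0.4940921  -0.10414359  0.05700035] [-0.90386572 -0.54615262  8.00231775]
585 [-0.1759 -0.164  -0.1516]
120 [0.0022 0.0067 0.0306]
573 [-0.1453 -0.0769 -0.0037]
```

View pics/scene5z.png

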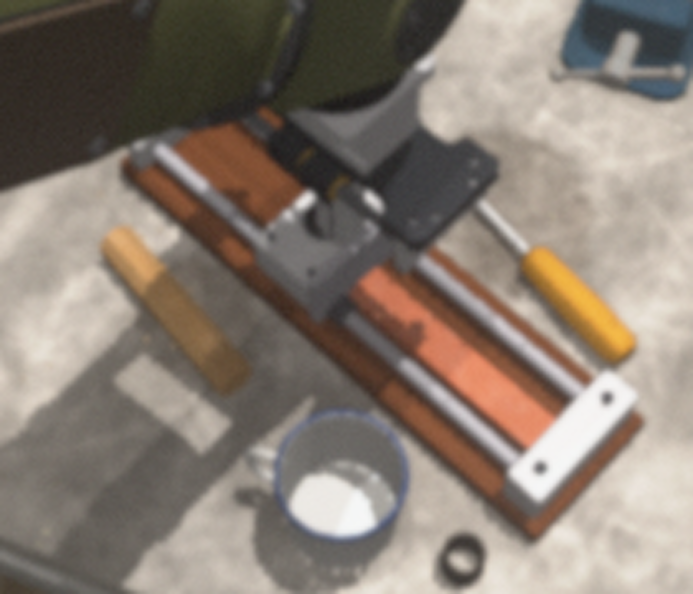

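The gap is about 153 mm, so it is almost at the stop, and no stop force shows yet. I'll push a little further.

```bash
python3 -m jog '-1 -2 -3 0 0 0 1; -2 -5 -3 0 0 0 1; -3 -8 -3 0 0 0 1; -4 -10 -3 0 0 0 1; -4 -10 -3 0 0 0 1; -4 -10 -3 0 0 0 1'
python3 - <<'E'
from h import *
for i in range(2):
  o=get_obs();print(o["ee_pos"],o["force"]);c=camera("scene")
W=world(c);p=W.reshape(-1,3);p=p[~np.isnan(p[:,0])]
a=np.radians(68.5);d=np.array([np.cos(a),np.sin(a)]);n=np.array([d[1],-d[0]])
s=(p[:,:2]-[.4865,-.1245])@d;t=(p[:,:2]-[.4865,-.1245])@n
for lo,hi,f in((.0465,.0535,s<-.13),(.067,.073,(s>-.1)&(s<.05)),(.026,.034,(abs(t)<.01)&(s<0))):
    g=(abs(t)<.045)&(p[:,2]>lo)&(p[:,2]<hi)&f;print(g.sum(),np.round(np.percentile(s[g],[2,50,98]),4) if g.sum() else '')
E
```

```text
time_s: 8.55
ee_pos: [0.4937, -0.1065, 0.0572]
eef_rot: [-1.556, -0.015, -0.366]
force: [18.2, 62.2, 5.9]
grip_width: 0.0005
[ 0.49368448 -0.10651103  0.05720256] [18.15528456 62.20417946  5.88545794]
[ 0.49369299 -0.10649838  0.05722036] [18.26648846 60.86788531  6.2267529 ]
585 [-0.1759 -0.1641 -0.1516]
120 [0.0008 0.0048 0.0274]
582 [-0.1465 -0.0788 -0.0038]
```

It is firmly against the collars: 65 N along the axis, with the button still down. Now I'll relax the side load and lift straight up.

```bash
python3 -m jog '0 -1 -2 0 0 0 1; 0 0 -1 0 0 0 1; 0 0 3 0 0 0 1; 0 0 10 0 0 0 1; 0 0 25 0 0 0 1; 0 0 60 0 0 0 1; 0 0 95 0 0 0 1; 0 0 110 0 0 0 1; 0 0 110 0 0 0 1'
python3 -m jog '0 90 0 0 0 0 1; 0 130 20 0 0 0 1; 0 170 20 0 0 0 1; 0 170 20 0 0 0 1; 0 170 20 0 0 0 1; 0 170 20 0 0 0 1'
python3 - <<'E'
from h import *
o=get_obs();print(o["ee_pos"],o["force"])
a=np.radians(68.5);d=np.array([np.cos(a),np.sin(a)]);n=np.array([d[1],-d[0]])
for cam in("scene","top"):
  c=camera(cam)
  cv2.imwrite(f"pics/{cam}6z.png",cv2.resize(c["img"][120:310,150:360,::-1],None,fx=3,fy=3,interpolation=2))
  W=world(c);p=W.reshape(-1,3);p=p[~np.isnan(p[:,0])]
  s=(p[:,:2]-[.4865,-.1245])@d;t=(p[:,:2]-[.4865,-.1245])@n
  for nm,lo,hi,f in(("fixed",.0465,.0535,s<-.13),("plate",.067,.073,(s>-.1)&(s<.05)),("stone",.026,.034,(abs(t)<.01)&(s<0)),("button",.054,.068,(abs(s-.037)<.009)&(abs(t)<.009))):
    g=(abs(t)<.045)&(p[:,2]>lo)&(p[:,2]<hi)&f;print(cam,nm,g.sum(),np.round(np.percentile(s[g],[2,50,98]),4) if g.sum() else '',np.median(p[g,2]).round(4))
  for th in["cup","blank","oil_can","driver","ferrule"]:
    for r in masks_of(th,cam)[:1]:
      q=W[r["mask"]];print(th,round(r["conf"],2),np.round(np.nanmedian(q,0),3))
E
```

```text
time_s: 9.4
ee_pos: [0.4954, -0.1074, 0.1728]
eef_rot: [-1.556, -0.024, -0.366]
force: [-0.3, -1.2, 0.2]
grip_width: 0.0006
time_s: 9.9
ee_pos: [0.4953, 0.0642, 0.1933]
eef_rot: [-1.556, -0.024, -0.363]
force: [-0.2, -0.3, 0.7]
grip_width: 0.0007
[0.49529798 0.06418381 0.19327121] [-0.16444843 -0.26935524  0.67315812]
scene fixed 582 [-0.1759 -0.1642 -0.1516] 0.0499
scene plate 163 [0.0013 0.0053 0.0096] 0.0698
scene stone 584 [-0.1459 -0.0779 -0.003 ] 0.029
scene button 71 [0.0284 0.0366 0.0455] 0.0634
cup 0.66 [ 0.353 -0.161  0.026]
blank 0.88 [ 0.42  -0.02   0.022]
oil_can 0.8 [ 0.62  -0.064  0.068]
driver 0.75 [ 0.526 -0.245  0.021]
ferrule 0.49 [ 0.346 -0.241  0.017]
top fixed 426 [-0.3934 -0.1657 -0.1515] 0.05
top plate 114 [0.0025 0.0063 0.01  ] 0.0699
top stone 403 [-0.3789 -0.0762 -0.0036] 0.0291
top button 53 [0.0286 0.0366 0.0452] 0.0633
cup 0.84 [ 0.344 -0.17   0.005]
blank 0.69 [ 0.423 -0.017  0.024]
oil_can 0.92 [ 0.625 -0.062  0.071]
driver 0.83 [ 0.527 -0.245  0.021]
ferrule 0.18 [ 0.452 -0.196  0.029]
```

```bash
ls pics
```

```text
scene0.png
scene0z.png
scene1.png
scene1z.png
scene2z.png
scene3z.png
scene4z.png
scene5z.png
scene6z.png
top0.png
top0z.png
top6z.png
wrist0.png
wrist1.png
```

View pics/scene6z.png

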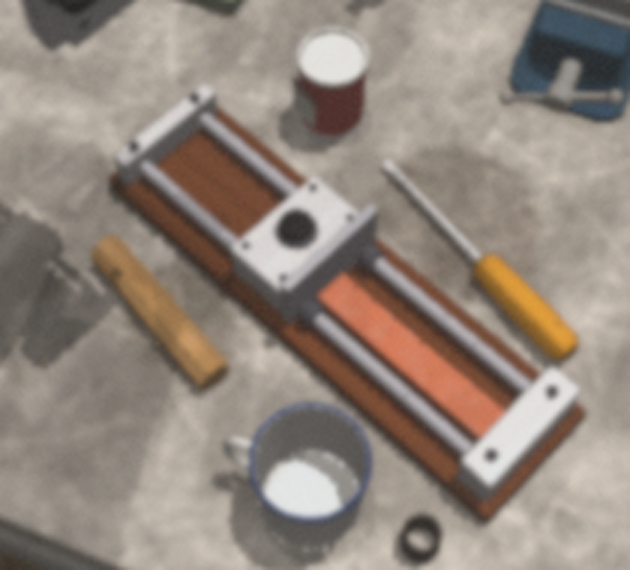

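View pics/top6z.png

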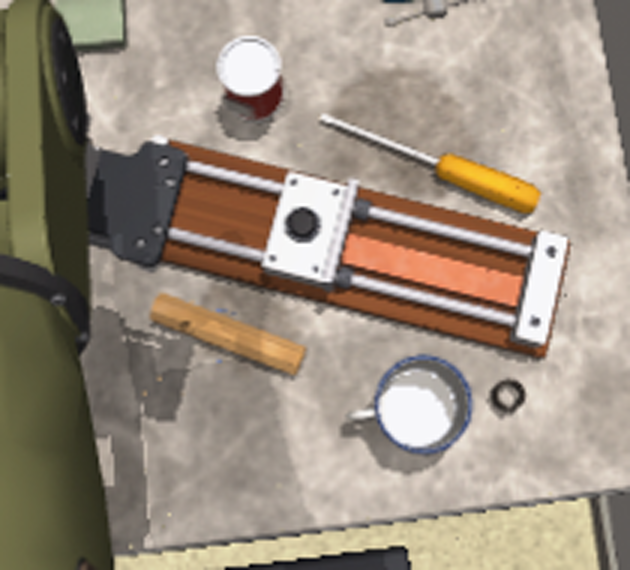

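The top view shows the jaw plate against both collars, around (358,210) and (342,277), with the stone filling the gap to the fixed jaw. The button is up at 63.4 mm and the bystanders haven't moved.

```bash
python3 -c "
from station import hand_in
print(hand_in())"
```

```text
the job is handed in; nothing more can be done
None
```

The clamp is closed on the whetstone and I handed the job in at about 10 s of the 32 s allowed; `hand_in` reports no verdict. I pressed the release button with the closed fingertips and slid the jaw about 72 mm to the collars. At the stop the fingers pushed with about 65 N along the slide, with the button still fully down. I then eased the side load and lifted straight off.

**What the last checks showed:**
- **Jaw:** it sits against both collars. The measured gap is about 152–154 mm, against 152 mm when fully closed.
- **Button:** it is back up at 63.4 mm (63.5 mm when released).
- **Stone:** it lies flat and fills the space between the jaws. I judged its position from the pictures and did not compute its distance from the fixed jaw exactly.
- **Things around the clamp:** cup, blank, oil can, driver and ferrule are within about 5 mm of where they started.

**What disagreed:**
- **Ferrule:** the final top-camera detection put it on the stone at low confidence (0.18). The scene camera and the picture show it in its original place.
- **Oil can:** the first scene-camera detection of it was actually the button.
- **First press:** the arm overshot to 17.6 N, then eased off. The button stayed pressed about 2 mm or more by tool height before I slid the jaw.

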